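# Jack a nest plate level off its locating pins

## Task

The metal nest plate sits sunk in its lifting jig on two locating pins: press the jig's two lever paddles down in turn, a little at a time so that the plate rises nearly level and never cocks on the pins, until both levers are fully down. Then take the raised plate by its long edges, lift it straight up off the pins and lower it gently, right way up, onto the middle of the cork mat, its long side along the mat's long side, and let go. Leave the stand, gear, lamp and small jar round the work where they are.

Things in the scene. Friction and masses are not known exactly. Their poses are not given: they have to be found in the camera images.
- nest_plate: Aluminium nest plate, 56 (its x) x 110 (its y, long) x 12 mm, 0.22 kg, eight small stones on top, two 9.5 mm holes through it at y = +26 and -26 mm. Origin: centre of its underside, z up. It starts on the jig, axes along the jig's, underside 26 mm above the table, long sides hidden by the jig's rims, which are level with its top.
- lift_jig: Lifting jig, fixed. Origin: centre of its foot at table height; x across, y along the line of the two levers. Foot 84 (x) x 168 (y) x 8 mm. Plate seat at z = 26 mm; two 8 mm pins at y = +26 and -26 mm, tops at z = 56 mm. Two rims along y flank the plate's long sides: 110 mm long, |x| = 29.5 to 37.5 mm, tops at z = 38 mm.
- left_lever (a joint): Stiff lever at the jig's +y end, hinged along the jig's x at y = +68, z = 24.7 mm; its inner toe lies under the plate's end. 0: paddle up (arm 0.3 rad above level); 0.6 rad: fully down. Starts at 0 to 0.03; after 0.05 of free play it lifts that end 2.6 mm per 0.1 rad, 14 mm in all. Needs 3 to 10 N, stays where left. A lead of over 0.27 rad on the other lever cocks the plate.
- right_lever (a joint): Lever at the jig's -y end, hinge at y = -68 mm; mirror image of the left one.
- left_pad (a point): Centre of the top of the left lever's rubber paddle, where to press: a pad 30 mm (jig x) by 26 mm, 46 mm out from the hinge, its top 4 mm above the arm's mid-line. Its height above the table is about 42 mm at joint 0, 33 mm at 0.2, 24 mm at 0.4, 15 mm at 0.6 (fully down).
- right_pad (a point): The same on the right lever (the jig's -y end).
- setting_mat: Cork mat lying on the table, fixed, 150 (its x, long) x 100 (its y) x 3 mm; origin at the centre of its underside. Its place and yaw vary and it may lie to the left or the right of the jig.
- dowel_stand: Bystander: wooden stand with three upright rods, 45 x 70 x 116 mm tall, beyond the mat. Origin: centre of its underside.
- index_gear: Bystander: brass gear, 50 mm across, 16 mm high, on the robot's side of the mat. Origin: centre of its underside.
- spirit_lamp: Bystander: small glass lamp, purple below with a brass cap, 62 mm across, 74 mm high, beyond the jig. Origin: centre of its underside.
- small_jar: Bystander: small round jar with a black screw cap, 30 mm across, 42 mm high, between the jig and the mat. Origin: centre of its underside.
Things that resemble listed ones, but are neither listed nor needed, are in the scene too. Of the things that look like the nest_plate, the largest one is meant.

How it is judged:
On the way, in this order (a step that is already met when the one before it is completed fails the run):
1. both levers are fully down and the plate stands raised and level on their toes, still on the pins (value of joint each of left_lever, right_lever above 0.53 rad and z of nest_plate in the frame of lift_jig between 0.036 and 0.046 m and angle between nest_plate's own z axis and vertical below 0.06 rad and horizontal distance between nest_plate and lift_jig below 0.006 m), for 0.2 s.
2. the plate has been lifted straight up, clear of the pin tops and still above them (z of nest_plate in the frame of lift_jig above 0.057 m and horizontal distance between nest_plate and lift_jig below 0.02 m and angle between nest_plate's own z axis and vertical below 0.2 rad).
At the end, for the whole second after the job is handed in: The plate lies flat and still on the cork mat, right way up, its centre within 20 mm of the mat's centre and its long side within 0.15 rad of the mat's long side (horizontal distance between nest_plate and setting_mat below 0.02 m and angle between the y axis of nest_plate and the x axis of setting_mat, either way round below 0.15 rad and height (world z) of nest_plate below 0.007 m and angle between nest_plate's own z axis and vertical below 0.05 rad and linear speed of nest_plate below 0.02 m/s); the robot touches nothing.
It fails at once if the plate cocks on the pins (tilts more than 0.09 rad, about 5 degrees, while it is on them) (angle between nest_plate's own z axis and vertical above 0.09 rad and z of nest_plate in the frame of lift_jig below 0.055 m and horizontal distance between nest_plate and lift_jig below 0.02 m).
It fails at once if the plate is dropped onto the mat (faster than 0.4 m/s within 20 mm of it) (linear speed of nest_plate above 0.4 m/s and height (world z) of nest_plate below 0.023 m and horizontal distance between nest_plate and setting_mat below 0.08 m).
It fails at once if the stand, gear, lamp or jar is pushed more than 20 mm or tipped (distance of any of dowel_stand, index_gear, spirit_lamp, small_jar from where it was at the start of the episode above 0.02 m or angle between any of dowel_stand, index_gear, spirit_lamp, small_jar's own z axis and vertical above 0.3 rad).
It also fails if it takes over 61 s, if anything falls off the work surface, if the arm or the gripper's body presses on something with over 40 N, if the wrist force passes 120 N, or if a joint passes its speed limit or range.

## Robot

A 6-joint arm with a two-finger parallel gripper is mounted at the origin on a cart in front of the work surface, level with it; the furniture and walls round the work are solid. World frame = base frame: x ahead of the robot, y to its left, z up, the work surface at z = 0. Lengths are in m, angles in rad, forces in N, time in s.
With the tool pointing down it reaches from about 0.3 to 0.85 m from the base axis. Payload 5.4 kg.
Tool frame: the origin (TCP) lies at the very end of the fingers, on their centre line; the grasp point (between the pads) lies 19 mm behind it; z points along the fingers, y is the direction in which the jaws open and shut (so a half turn about z gives the same grasp; the last joint's range is limited). The gripper opens to 85 mm and grips with 20 to 120 N. Pads are 22 mm wide; open, the fingers measure 114 mm over their backs; the gripper's body (76 mm by 85 mm) begins 54 mm behind the grasp point. The pads swing forward as they close: fully open they stand 13 mm farther back than shut.
Start: joints at [1.008, 0.158, 1.597, -0, 1.386, -0.21], TCP at [0.199, 0.54, 0.231] pointing down, gripper open.
Joint ranges: [-2.91, 2.91], [-0.94, 2.29], [0.18, 2.7], [-1.29, 4.43], [0.17, 2.64], [-3, 3]. Speed limits (rad/s): [2.57, 2.57, 3.14, 3.14, 3.14, 3.14].

## Interface

Orientations are given as a unit quaternion [x, y, z, w].
In Python, from workcell import manip, viewer gives the robot as it stands.
- The arm moves only by the tool drive_tool, never from a script. Its argument "series" is a list that holds one entry, the list of rows, each a list of 7 numbers: the turn, a rotation vector about the tool's x, y, z in rad, then the shift along the tool's x, y, z in cm, then the finger opening in cm, from 0 to 8.54. In form: [[[ax, ay, az, x, y, z, claw], ...]]. A call has 1 to 8 rows; each row is the pose to reach, as a shift and turn from the pose commanded when the call began, along the tool's axes at that moment; what a row does not reach only later rows make up. A row lasts 1/12 s, in which the tool goes at most 41.7 mm and 7.16 degrees, less where a joint would pass 70% of its speed; a pose out of reach is approached as far as the arm can. A call with a gripper value outside its range is refused whole. The fingers move at their own pace and stop on an object; "newtons" is the grip in N (left out, the last holds). Time passes only in rows, so rows that repeat a pose let the fingers close. It gives the time, the measured TCP pose, the force and the opening at its end, in the units of the state.
- manip.state(): the state, without advancing time (a new reading comes with each control period).
- viewer.capture(name): name is "scene" or "top" or "wrist"; returns a dict with "color" (420x560x3 uint8, blue, green, red), "mtx" (3x3 intrinsics, pixels), "k1" (the pictures are not rectified: a ray, as slopes to the right and down, at radius r is drawn at 1 + k1 r^2 times it, then the intrinsics apply), "eye" and "orientation" of the camera in the world. Camera axes: x right, y down, z forward; pixel columns grow to the right and rows downward; lengths in m; the calibration is good to about 2 mm. A picture is of the moment at which its call begins. There is no depth.
- manip.hand_in(): hands the job in, once; it reports no verdict.
Trained networks look in the newest picture that a camera, given by its name, has taken for a name from the list of things; names that differ only in an ending like _2 or _b are one class to them, and where a whole thing is asked for, a point or a joint stands for the part that bears it (a point fixed in the world has none). Each returns a list of dicts, best first, with "p" (0 to 1); they miss things now and then, are a little off and sometimes report something else, mostly with a low value. They report only what shows in the picture. A call takes as long as a camera call. They do not tell look-alikes from the thing itself.
- viewer.regions_of(camera, query): "mask" (420x560 bool, what is visible of it) and "bbox" ([left, top, right, bottom] in pixels, round what is visible of it).
- viewer.pinpoint(camera, query): "location" ([column, row] in pixels: a listed point, or the origin of a listed thing).
The state is a dict: "time_s": time; "q": joint angles; "joint_velocities": joint speeds; "effort": joint torques, N m; "ee_pos": TCP position; "tool_rot": TCP orientation; "force": force on the tool from outside, world axes, zero at the start; "moment": the same for the moment, N m; "opening": finger opening in m.
Only numpy, scipy, OpenCV 4.12 (cv2) and the standard library are available. Lean on these libraries where they do the work, as an engineer would, in place of code of your own. Each camera call takes 0.05 s, during which the arm holds its last target.

## Working session

There is one attempt and no reset: what is moved stays moved. The work goes in short steps, Python scripts to look and compute and a tool call to move; the robot and the scene stay as the last step left them, time stands still between calls to the robot, and variables do not carry over. Pictures are saved under pics/ and viewed, and the job is handed in when it is done.

Besides the shell and the picture viewer there is one more tool, called by a JSON object that holds its "op" and its "data", one argument or row to a line. drive_tool: Moves the arm, as the interface text tells. Its arguments: {"type":"object","properties":{"series":{"type":"array","items":{"type":"array","items":{"type":"array","items":{"type":"number"}}}},"newtons":{"type":"number"}},"required":["series"]}

```bash
ls; mkdir -p pics; python3 - <<'E'
from workcell import manip, viewer
import cv2
print(manip.state())
for c in ("scene","top","wrist"):
    d=viewer.capture(c); cv2.imwrite(f"pics/a_{c}.png",d["color"]); print(c,d["mtx"],d["k1"],d["eye"],d["orientation"])
    for q in ["nest_plate","lift_jig","left_pad","right_pad","setting_mat","dowel_stand","index_gear","spirit_lamp","small_jar"]:
        try:
            print(q,[(r["location"],r["p"]) for r in viewer.pinpoint(c,q)][:4],[(r["bbox"],r["p"]) for r in viewer.regions_of(c,q)][:4])
        except Exception as e: print(q,e)
E
```

```text
pics
{'time_s': 0.0, 'q': array([ 1.00789698e+00,  1.59057235e-01,  1.59828227e+00, -3.17887165e-06,
        1.38616239e+00, -2.10086925e-01]), 'joint_velocities': array([ 1.45566397e-03, -1.43363546e-03,  8.43143142e-04, -1.29351034e-03,
        5.55997752e-04,  6.65992767e-05]), 'effort': array([-4.71190542e-04, -3.95984745e+01, -3.31437886e+01, -5.55630848e-06,
        7.94994703e-03,  4.08260075e-05]), 'ee_pos': array([0.19836508, 0.5390496 , 0.23028723]), 'tool_rot': array([ 1.75492329e-01,  9.84480336e-01, -8.84792728e-04, -3.58389935e-04]), 'force': array([-0.57202615,  0.5667337 ,  0.94528008]), 'moment': array([ 0.02161468, -0.02518836, -0.02469293]), 'opening': 0.0850613019989737}
scene [[389.77917185   0.         286.15901353]
 [  0.         389.77917185 207.96436624]
 [  0.           0.           1.        ]] -0.11070956902270253 [ 0.00308407 -0.62823002  0.43453363] [ 0.79614185 -0.28405761  0.18822671 -0.50004013]
nest_plate [([402.3, 242.5], 0.98), ([262.7, 278.3], 0.94), ([361.7, 251.7], 0.75)] [([384.6, 229.4, 412.8, 255.3], 0.95), ([339.4, 236.8, 391.6, 274.7], 0.65
[... 1419 characters left out ...]
01.7, 223.9, 266.8], 0.56)]
dowel_stand [([175.9, 186.3], 0.58)] [([152.6, 174.5, 190.1, 201.9], 0.73)]
index_gear [([199.3, 280.0], 0.77)] [([190.0, 271.8, 209.9, 287.2], 0.7)]
spirit_lamp [([398.3, 162.6], 0.77), ([360.9, 203.9], 0.15)] [([388.3, 153.5, 416.7, 178.2], 0.85)]
small_jar [([276.1, 229.2], 0.66)] []
wrist [[360.32710978   0.         277.10436003]
 [  0.         360.32710978 206.6787531 ]
 [  0.           0.           1.        ]] 0.011013999516918655 [0.11828338 0.56874476 0.37368065] [0.80879046 0.56412342 0.09518339 0.13624564]
nest_plate [] []
lift_jig [] []
left_pad [] []
right_pad [] []
setting_mat [] []
dowel_stand [] []
index_gear [] []
spirit_lamp [] []
small_jar [] []
```

```bash
cat > h.py <<'E'
import numpy as np, cv2
from scipy.spatial.transform import Rotation as R
from workcell import manip, viewer
def ray(d,px):
    K=d["mtx"];k=d["k1"]
    u=np.array([(px[0]-K[0,2])/K[0,0],(px[1]-K[1,2])/K[1,1]])
    dist=np.array([k,0,0,0,0.])
    s=cv2.undistortPoints(np.array([[px]],float),K,dist)[0,0]
    return R.from_quat(d["orientation"]).apply([s[0],s[1],1.])
def at(d,px,z):
    v=ray(d,px);e=np.array(d["eye"]);return e+v*(z-e[2])/v[2]
def proj(d,P):
    P=np.atleast_2d(P).astype(float)
    c=R.from_quat(d["orientation"]).inv().apply(P-np.array(d["eye"]))
    return cv2.projectPoints(c,np.zeros(3),np.zeros(3),d["mtx"],np.array([d["k1"],0,0,0,0.]))[0][:,0]
E
python3 - <<'E'
from h import *
d=viewer.capture("top")
im=d["color"]
cv2.imwrite("pics/b_top.png",cv2.resize(im[110:310,130:440],None,fx=2.58,fy=2.58,interpolation=cv2.INTER_CUBIC))
for n,p,z in [("jig",(359.1,205.1),0),("plate",(361.7,202.6),.026),("lp",(323.7,190),.042),("rp",(403.9,218.2),.042),("mat",(202.6,236.3),0),("stand",(175.9,186.3),0),("gear",(199.3,280),0),("lamp",(398.3,162.6),0),("jar",(276.1,229.2),0),("l1",(331.1,275.1),0),("l2",(351.5,142.5),0)]:
    print(n,at(d,p,z).round(4))
d=viewer.capture("scene")
cv2.imwrite("pics/b_scene.png",cv2.resize(d["color"][130:320,160:460],None,fx=2.6,fy=2.6,interpolation=cv2.INTER_CUBIC))
for n,p,z in [("jig",(359.4,270),0),("plate",(361.7,251.7),.026),("lp",(337.5,225.9),.042),("rp",(398.8,280),.042),("mat",(226.7,206.4),0),("stand",(250,186.7),0),("gear",(187.3,221.3),0),("lamp",(430,275),0),("jar",(275.5,236.7),0)]:
    print(n,at(d,p,z).round(4))
E
```

```text
jig [ 0.531  -0.2263  0.    ]
plate [ 0.5345 -0.2286  0.026 ]
lp [ 0.566  -0.1363  0.042 ]
rp [ 0.4927 -0.3251  0.042 ]
mat [0.4644 0.1672 0.    ]
stand [0.5935 0.2349 0.    ]
gear [0.3554 0.1775 0.    ]
lamp [ 0.6354 -0.3303  0.    ]
jar [ 0.4771 -0.0181  0.    ]
l1 [ 0.3601 -0.1506  0.    ]
l2 [ 0.6903 -0.2145  0.    ]
jig [ 0.5258 -0.2371  0.    ]
plate [ 0.5476 -0.221   0.026 ]
lp [ 0.5668 -0.1348  0.042 ]
rp [ 0.5051 -0.3385  0.042 ]
mat [0.4779 0.1727 0.    ]
stand [0.6037 0.2464 0.    ]
gear [0.3574 0.1593 0.    ]
lamp [ 0.6205 -0.3376  0.    ]
jar [ 0.4789 -0.031   0.    ]
```

View pics/b_top.png

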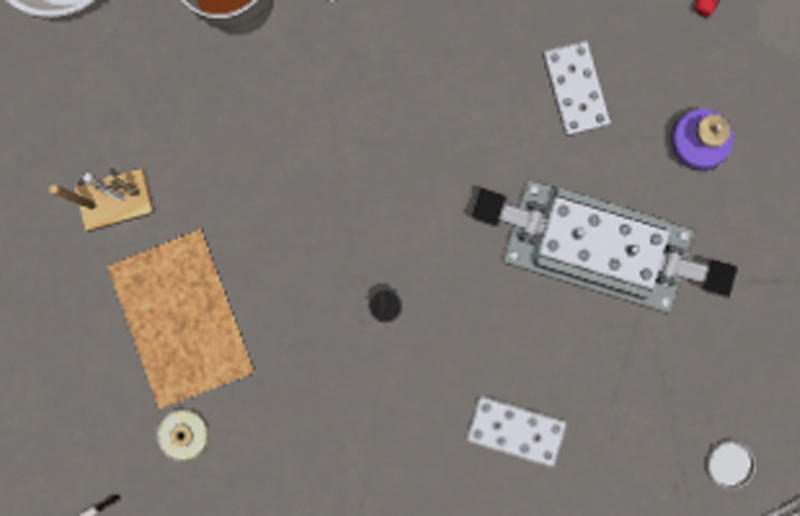

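View pics/b_scene.png

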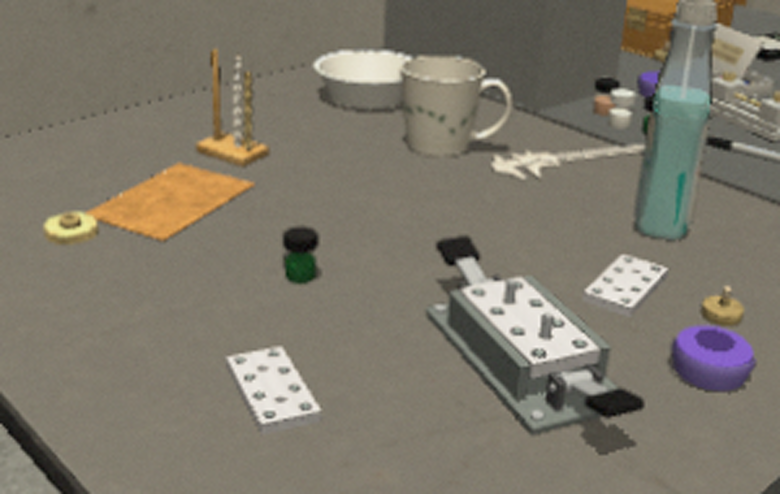

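The top crop shows three plate-like things: full-image pixels (331,275), (351,142) and (362,203). The third is the largest and sits on the jig between the two levers, so that is the plate. Next I'll fit the jig and mat poses precisely.

```bash
cat > fit.py <<'E'
from h import *
from scipy.optimize import minimize, least_squares
def best(c,q,near):
    r=viewer.regions_of(c,q); 
    r=[x for x in r if abs((x["bbox"][0]+x["bbox"][2])/2-near[0])<20 and abs((x["bbox"][1]+x["bbox"][3])/2-near[1])<20]
    return r[0]["mask"].astype(np.uint8) if r else None
def contour(m): 
    c=max(cv2.findContours(m,cv2.RETR_EXTERNAL,cv2.CHAIN_APPROX_NONE)[0],key=cv2.contourArea); return c[:,0].astype(float)
def rect(d,m,z):
    c=contour(m); W=np.array([at(d,p,z)[:2] for p in c])
    (cx,cy),(w,h),a=cv2.minAreaRect((W*1000).astype(np.float32))
    if w<h: w,h,a=h,w,a+90
    return cx,cy,w,h,a
E
python3 - <<'E'
from fit import *
d=viewer.capture("top")
for q,near,z in [("nest_plate",(362,203),.038),("setting_mat",(200,235),.003)]:
    m=best("top",q,near)
    if m is not None: print(q,np.round(rect(d,m,z),1), m.sum())
d2=viewer.capture("scene")
for q,near,z in [("nest_plate",(365,255),.038),("setting_mat",(227,206),.003)]:
    m=best("scene",q,near)
    if m is not None: print(q,np.round(rect(d2,m,z),1), m.sum())
cv2.imwrite("pics/c_top.png",cv2.resize(d["color"][165:240,300:425],None,fx=6,fy=6,interpolation=cv2.INTER_CUBIC))
cv2.imwrite("pics/c_scene.png",cv2.resize(d2["color"][210:310,310:430],None,fx=6,fy=6,interpolation=cv2.INTER_CUBIC))
E
```

```text
nest_plate [ 530.9 -230.3  114.    60.6   71.4] 1154
setting_mat [471.3 174.8 150.1 103.7  18.2] 2272
nest_plate [ 526.  -238.7  125.7   65.9   70.8] 972
setting_mat [474.9 172.8 156.4 106.9  19.7] 1000
```

View pics/c_top.png

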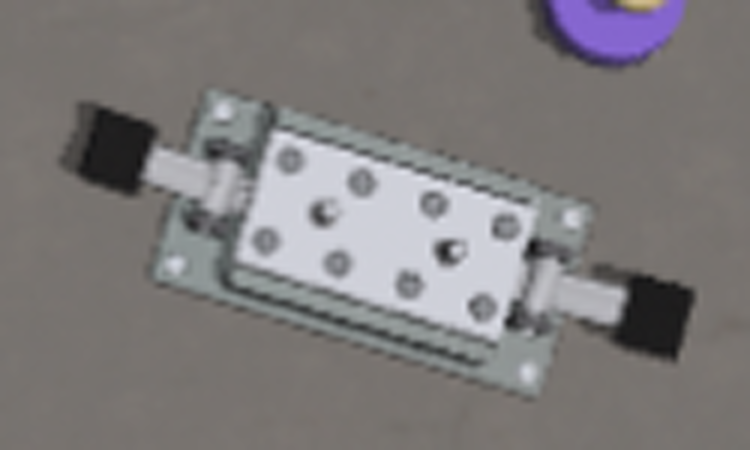

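View pics/c_scene.png

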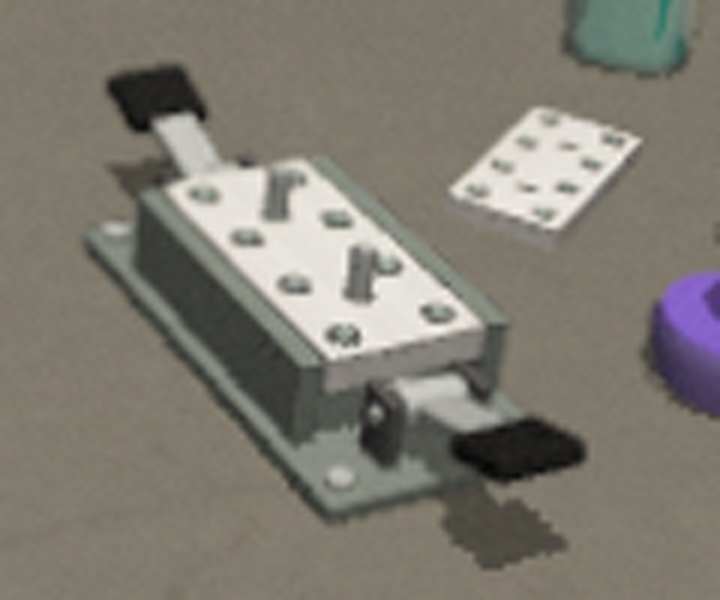

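```bash
cat > jig.py <<'E'
from fit import *
T=[((28,55,38),(277,130)),((28,-55,38),(537,206)),((-28,55,38),(234,263)),((-28,-55,38),(495,340)),
((42,84,8),(208,88)),((42,-84,8),(592,208)),((-42,84,8),(152,280)),((-42,-84,8),(535,397)),((0,111,42),(118,150)),((0,-111,42),(655,317))]
S=[((28,55,38),(307,158)),((-28,55,38),(165,185)),((28,-55,38),(480,320)),((-28,-55,38),(328,362)),((-42,84,8),(85,235)),((-42,-84,8),(330,510)),((0,111,42),(157,95)),((0,-111,42),(520,447))]
d=viewer.capture("top");e=viewer.capture("scene")
def w(p,P):
    c,s=np.cos(p[2]),np.sin(p[2]);P=np.array(P,float)/1000
    return np.c_[p[0]+c*P[:,0]-s*P[:,1],p[1]+s*P[:,0]+c*P[:,1],P[:,2]]
def res(p,which):
    r=[]
    if 't' in which: r.append(proj(d,w(p,[a for a,b in T]))-(np.array([b for a,b in T])/6+[300,165]-.4))
    if 's' in which: r.append(proj(e,w(p,[a for a,b in S]))-(np.array([b for a,b in S])/6+[310,210]-.4))
    return np.concatenate(r)
for k in ['t','s','ts']:
    f=least_squares(lambda p:res(p,k).ravel(),[.53,-.23,-.35],loss='soft_l1')
    print(k,f.x.round(4)); print(res(f.x,k).round(1).tolist())
E
python3 jig.py
```

```text
t [ 0.5304 -0.2314 -0.3302]
[[-0.6, -0.3], [-0.1, 0.5], [-0.1, -0.3], [0.4, 0.4], [-0.3, -0.4], [0.6, -0.5], [-0.7, -0.1], [0.7, 0.5], [0.3, 0.3], [-0.2, -0.1]]
s [ 0.5317 -0.2348 -0.3339]
[[-0.2, 0.5], [-0.6, 0.6], [1.2, 1.2], [0.4, 0.2], [-0.5, -0.9], [-0.2, 0.0], [0.5, -0.5], [-0.3, -1.6]]
ts [ 0.5313 -0.233  -0.3282]
[[0.0, -0.7], [0.6, 0.1], [0.5, -0.6], [1.1, 0.0], [0.3, -0.7], [1.2, -0.9], [-0.1, -0.4], [1.4, 0.1], [0.9, 0.1], [0.5, -0.6], [-1.2, 0.2], [-1.4, 0.3], [0.3, 0.8], [-0.3, -0.1], [-1.4, -1.1], [-0.8, -0.3], [-0.5, -0.7], [-1.0, -2.1]]
```

```bash
cat > to.py <<'E'
import sys
from h import *
# target: x y z yawY(rad, dir of tool y)
J=np.array([.531,-.2325]);jy=-.331
def jig(a,b): c,s=np.cos(jy),np.sin(jy); return J+[c*a-s*b,s*a+c*b]
if __name__=="__main__":
    s=manip.state()
    a=sys.argv[1:]
    if a[0]=='j': xy=jig(float(a[1])/1000,float(a[2])/1000); z=float(a[3])/1000; yaw=jy
    else: xy=np.array([float(a[0]),float(a[1])]);z=float(a[2]);yaw=float(a[3])
    y=np.array([np.cos(yaw),np.sin(yaw),0]);zz=np.array([0,0,-1.]);x=np.cross(y,zz)
    Rt=R.from_matrix(np.c_[x,y,zz]);R0=R.from_quat(s["tool_rot"])
    print("turn",(R0.inv()*Rt).as_rotvec().round(3),"shift cm",(R0.inv().apply(np.r_[xy,z]-s["ee_pos"])*100).round(2),"pos",s["ee_pos"].round(4),"F",s["force"].round(1),"open",round(s["opening"],4),"t",s["time_s"], "tgt",xy.round(4))
E
python3 to.py j 0 111 90
```

```text
turn [-0.     0.     1.549] shift cm [-57.62 -49.87  14.13] pos [0.1987 0.5396 0.2313] F [ 0.7  0.7 -0.4] open 0.0856 t 3.35 tgt [ 0.5671 -0.1275]
```

{"op": "drive_tool", "data": {
  "series": [
    [[0,0,0.1,-3,-2.7,0,0],[0,0,0.2,-6,-5.3,0,0],[0,0,0.3,-9,-8,0.5,0],[0,0,0.4,-12,-10.5,1,0],[0,0,0.5,-15,-13,2,0],[0,0,0.6,-18,-15.6,3,0],[0,0,0.7,-21,-18.2,4,0],[0,0,0.8,-24,-20.8,5,0]]
  ],
  "newtons": 60
}}

```text
time_s: 4.02
ee_pos: [0.3526, 0.2598, 0.1811]
tool_rot: [0.547, 0.837, 0.0, 0.0]
force: [0.9, 0.8, 0.4]
opening: 0.0003
```

```bash
python3 to.py j 0 111 90
```

```text
turn [ 0.001 -0.     0.744] shift cm [-44.09   4.07   9.12] pos [0.3526 0.2598 0.1811] F [0.9 0.8 0.4] open 0.0003 t 4.0167 tgt [ 0.5671 -0.1275]
```

{"op": "drive_tool", "data": {
  "series": [
    [[0,0,0.1,-4,0.4,1,0],[0,0,0.2,-8,0.8,2,0],[0,0,0.3,-12,1.1,3,0],[0,0,0.4,-16,1.5,4,0],[0,0,0.5,-20,1.9,4.5,0],[0,0,0.6,-24,2.2,5,0],[0,0,0.7,-28,2.6,5.5,0],[0,0,0.74,-32,3,6,0]]
  ]
}}

```text
time_s: 4.68
ee_pos: [0.5101, -0.0209, 0.1212]
tool_rot: [0.813, 0.583, 0.0, 0.0]
force: [0.0, 0.5, 0.1]
opening: 0.0001
```

```bash
python3 to.py j 0 111 70
```

```text
turn [ 0.001 -0.     0.004] shift cm [-8.27  8.82  5.12] pos [ 0.5101 -0.0209  0.1212] F [0.  0.5 0.1] open 0.0001 t 4.6833 tgt [ 0.5671 -0.1275]
```

{"op": "drive_tool", "data": {
  "series": [
    [[0,0,0,-2.5,2.5,0.5,0],[0,0,0,-5,5,1.5,0],[0,0,0,-7,7.5,3,0],[0,0,0,-8.3,8.8,4.5,0],[0,0,0,-8.3,8.8,5.1,0],[0,0,0,-8.3,8.8,5.1,0]]
  ]
}}

```text
time_s: 5.18
ee_pos: [0.5653, -0.1255, 0.0683]
tool_rot: [0.812, 0.584, -0.001, -0.002]
force: [0.7, 0.1, -0.6]
opening: -0.0001
```

```bash
python3 to.py j 0 111 33; python3 - <<'E'
from h import *
for c in ["top","scene"]:
    d=viewer.capture(c); s=manip.state(); p=proj(d,s["ee_pos"])[0].astype(int)
    cv2.imwrite(f"pics/d_{c}.png",cv2.resize(d["color"][p[1]-50:p[1]+60,p[0]-50:p[0]+90],None,fx=5,fy=5)); print(p)
E
```

```text
turn [-0.004 -0.001  0.007] shift cm [-0.14  0.25  3.52] pos [ 0.5653 -0.1255  0.0683] F [ 0.7  0.1 -0.6] open -0.0001 t 5.1833 tgt [ 0.5671 -0.1275]
[319 188]
[334 212]
```

View pics/d_scene.png

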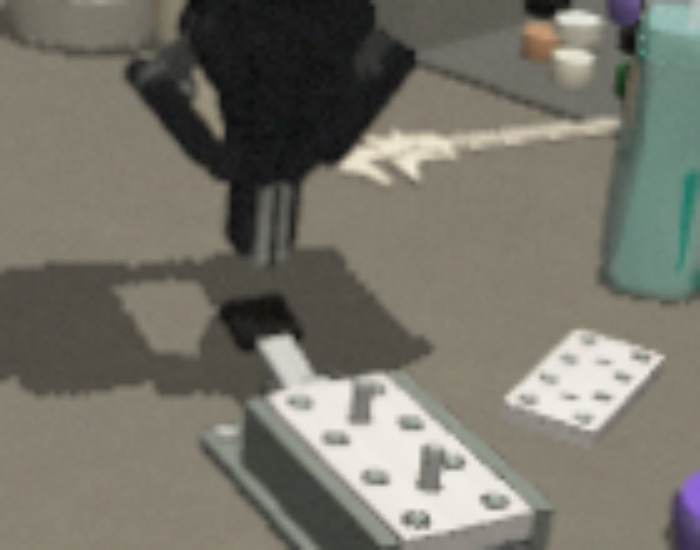

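View pics/d_top.png

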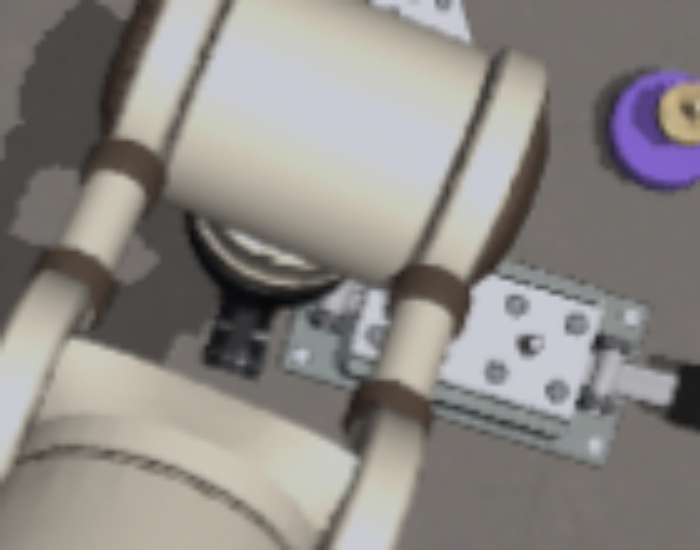

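{"op": "drive_tool", "data": {
  "series": [
    [[-0.004,0,0,-0.1,0.2,1,0],[-0.004,0,0,-0.1,0.2,2,0],[-0.004,0,0,-0.1,0.2,2.4,0],[-0.004,0,0,-0.1,0.2,2.8,0],[-0.004,0,0,-0.1,0.2,3.1,0],[-0.004,0,0,-0.1,0.2,3.35,0],[-0.004,0,0,-0.1,0.2,3.35,0]]
  ]
}}

```text
time_s: 5.87
ee_pos: [0.5683, -0.1268, 0.0367]
tool_rot: [0.811, 0.585, 0.001, 0.002]
force: [0.8, 0.9, 0.1]
opening: -0.0002
```

```bash
python3 to.py j 0 111 75; python3 to.py j 0 -111 75; python3 - <<'E'
from h import *
d=viewer.capture("scene"); cv2.imwrite("pics/e.png",cv2.resize(d["color"][170:310,290:450],None,fx=4,fy=4))
E
```

```text
turn [ 0.004 -0.     0.009] shift cm [-0.11 -0.08 -3.83] pos [ 0.5683 -0.1268  0.0367] F [0.8 0.9 0.1] open -0.0002 t 5.8667 tgt [ 0.5671 -0.1275]
turn [ 0.004 -0.     0.009] shift cm [-22.31  -0.28  -3.84] pos [ 0.5683 -0.1268  0.0367] F [0.8 0.9 0.1] open -0.0002 t 5.8667 tgt [ 0.4949 -0.3375]
```

View pics/e.png

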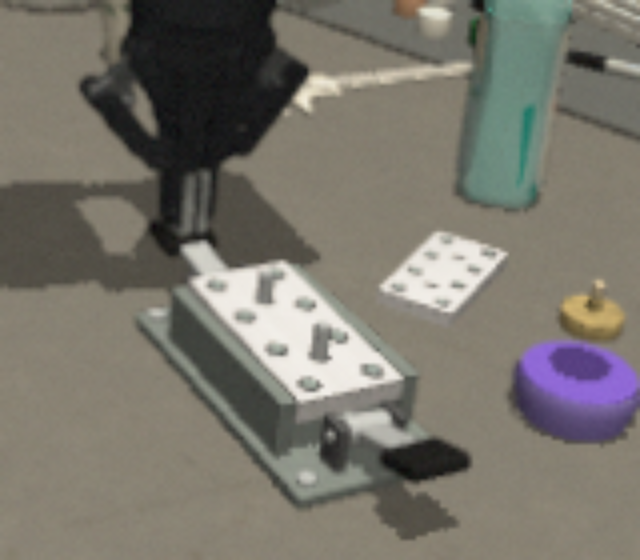

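{"op": "drive_tool", "data": {
  "series": [
    [[0,0,0,0,0,-4,0],[0,0,0,-4,0,-4.5,0],[0,0,0,-8,-0.1,-4.5,0],[0,0,0,-12,-0.1,-4.5,0],[0,0,0,-16,-0.2,-4.5,0],[0,0,0,-20,-0.2,-4,0],[0.004,0,0.009,-22.3,-0.3,-3.8,0],[0.004,0,0.009,-22.3,-0.3,-2.8,0]]
  ]
}}

```text
time_s: 6.58
ee_pos: [0.4938, -0.3437, 0.0666]
tool_rot: [0.815, 0.579, -0.001, 0.003]
force: [1.0, -0.4, 0.5]
opening: 0.0
```

```bash
python3 to.py j 0 -111 31
```

```text
turn [ 0.004  0.004 -0.005] shift cm [ 0.64 -0.12  3.55] pos [ 0.4938 -0.3437  0.0666] F [ 1.  -0.4  0.5] open 0.0 t 6.5833 tgt [ 0.4949 -0.3375]
```

{"op": "drive_tool", "data": {
  "series": [
    [[0,0,0,0,0,0,0],[0,0,0,0,0,0,0]]
  ]
}}

```text
time_s: 6.75
ee_pos: [0.4941, -0.3364, 0.0637]
tool_rot: [0.814, 0.581, -0.0, -0.001]
force: [-0.2, -0.6, -0.1]
opening: -0.0005
```

```bash
python3 to.py j 0 -111 31
```

```text
turn [-0.002 -0.001  0.   ] shift cm [-0.08  0.12  3.27] pos [ 0.4941 -0.3364  0.0637] F [-0.2 -0.6 -0.1] open -0.0005 t 6.75 tgt [ 0.4949 -0.3375]
```

Overshoot has settled. Next I press the right lever to about 0.25.

{"op": "drive_tool", "data": {
  "series": [
    [[0,0,0,0,0.1,1,0],[0,0,0,0,0.1,1.8,0],[0,0,0,0,0.1,2.2,0],[0,0,0,0,0.1,2.5,0],[0,0,0,0,0.1,2.8,0],[0,0,0,0,0.1,3.1,0],[0,0,0,0,0.1,3.2,0],[0,0,0,0,0.1,3.2,0]]
  ]
}}

```text
time_s: 7.42
ee_pos: [0.4957, -0.3381, 0.0328]
tool_rot: [0.814, 0.581, 0.0, 0.0]
force: [-0.0, -0.2, 1.1]
opening: 0.0001
```

```bash
python3 to.py j 0 111 75; python3 - <<'E'
from h import *
d=viewer.capture("scene"); cv2.imwrite("pics/f.png",cv2.resize(d["color"][170:310,290:450],None,fx=4,fy=4))
E
```

```text
turn [ 0.001  0.    -0.   ] shift cm [22.23 -0.09 -4.23] pos [ 0.4957 -0.3381  0.0328] F [-0.  -0.2  1.1] open 0.0001 t 7.4167 tgt [ 0.5671 -0.1275]
```

View pics/f.png

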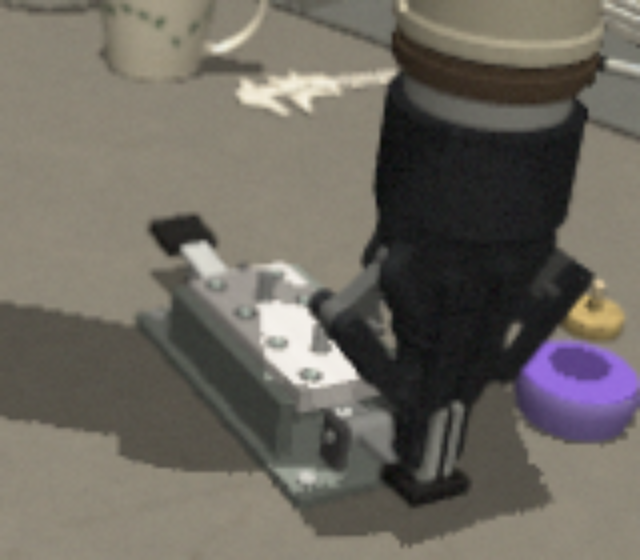

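{"op": "drive_tool", "data": {
  "series": [
    [[0,0,0,0,0,-4,0],[0,0,0,4,0,-4.7,0],[0,0,0,8,0,-4.7,0],[0,0,0,12,0,-4.7,0],[0,0,0,16,0,-4.5,0],[0,0,0,19.5,-0.1,-4.2,0],[0,0,0,22,-0.1,-3.5,0],[0,0,0,22.2,-0.1,-2.5,0]]
  ]
}}

```text
time_s: 8.13
ee_pos: [0.568, -0.1228, 0.0578]
tool_rot: [0.813, 0.583, 0.001, -0.0]
force: [-0.7, 0.3, 0.2]
opening: -0.0001
```

{"op": "drive_tool", "data": {
  "series": [
    [[0,0,0,0,0,0,0],[0,0,0,0,0,0,0]]
  ]
}}

```text
time_s: 8.3
ee_pos: [0.5659, -0.1274, 0.0568]
tool_rot: [0.814, 0.581, -0.001, -0.001]
force: [0.1, -0.7, 0.7]
opening: 0.0002
```

```bash
python3 to.py j 0 112 24.5
```

```text
turn [-0.002 -0.     0.   ] shift cm [0.13 0.12 3.23] pos [ 0.5659 -0.1274  0.0568] F [ 0.1 -0.7  0.7] open 0.0002 t 8.3 tgt [ 0.5674 -0.1266]
```

{"op": "drive_tool", "data": {
  "series": [
    [[0,0,0,0.1,0.1,1,0],[0,0,0,0.1,0.1,1.7,0],[0,0,0,0.1,0.1,2,0],[0,0,0,0.1,0.1,2.3,0],[0,0,0,0.1,0.1,2.6,0],[0,0,0,0.1,0.1,2.9,0],[0,0,0,0.1,0.1,3.1,0],[0,0,0,0.1,0.1,3.2,0]]
  ]
}}

```text
time_s: 8.97
ee_pos: [0.5681, -0.1268, 0.0259]
tool_rot: [0.814, 0.581, 0.0, -0.0]
force: [-2.7, 3.0, 4.9]
opening: 0.0
```

```bash
python3 to.py j 0 -113 75; python3 - <<'E'
from h import *
d=viewer.capture("scene"); cv2.imwrite("pics/g.png",cv2.resize(d["color"][170:310,290:450],None,fx=4,fy=4))
E
```

```text
turn [-0. -0. -0.] shift cm [-22.5   -0.07  -4.92] pos [ 0.5681 -0.1268  0.0259] F [-2.7  3.   4.9] open 0.0 t 8.9667 tgt [ 0.4943 -0.3394]
```

View pics/g.png

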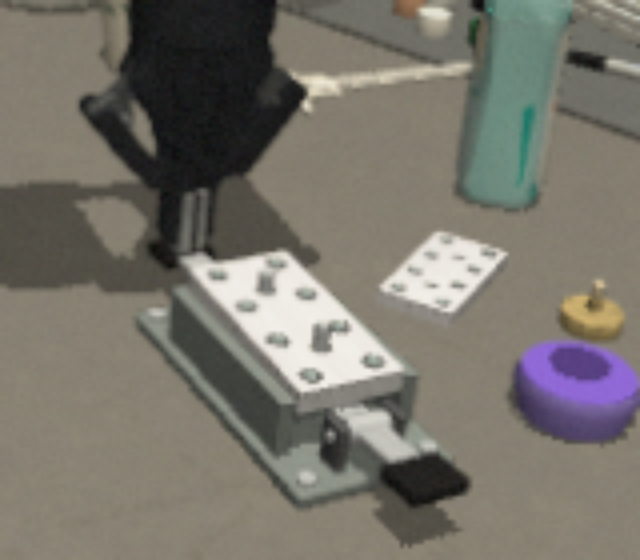

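{"op": "drive_tool", "data": {
  "series": [
    [[0,0,0,0,0,-4,0],[0,0,0,-4,0,-5.2,0],[0,0,0,-8,0,-5.2,0],[0,0,0,-12,0,-5.2,0],[0,0,0,-16,0,-5.2,0],[0,0,0,-20,-0.1,-5,0],[0,0,0,-22.3,-0.1,-4.3,0],[0,0,0,-22.5,-0.1,-3.5,0]]
  ]
}}

```text
time_s: 9.68
ee_pos: [0.493, -0.345, 0.0615]
tool_rot: [0.815, 0.579, -0.0, 0.002]
force: [0.1, 0.6, 0.7]
opening: -0.0001
```

{"op": "drive_tool", "data": {
  "series": [
    [[0,0,0,0,0,0,0],[0,0,0,0,0,0,0]]
  ]
}}

```text
time_s: 9.85
ee_pos: [0.4936, -0.3385, 0.0598]
tool_rot: [0.814, 0.581, -0.0, -0.001]
force: [-0.1, 0.2, 0.2]
opening: -0.0003
```

```bash
python3 to.py j 0 -114 20
```

```text
turn [-0.002 -0.001 -0.   ] shift cm [-0.16  0.1   3.98] pos [ 0.4936 -0.3385  0.0598] F [-0.1  0.2  0.2] open -0.0003 t 9.85 tgt [ 0.494  -0.3403]
```

{"op": "drive_tool", "data": {
  "series": [
    [[0,0,0,-0.1,0.1,1.2,0],[0,0,0,-0.1,0.1,2.2,0],[0,0,0,-0.1,0.1,2.6,0],[0,0,0,-0.1,0.1,3,0],[0,0,0,-0.1,0.1,3.3,0],[0,0,0,-0.1,0.1,3.6,0],[0,0,0,-0.1,0.1,3.9,0],[0,0,0,-0.1,0.1,4,0]]
  ]
}}

```text
time_s: 10.52
ee_pos: [0.4948, -0.3404, 0.0208]
tool_rot: [0.814, 0.581, 0.0, -0.0]
force: [-0.8, 2.0, 4.5]
opening: 0.0003
```

```bash
python3 to.py j 0 113 75; python3 - <<'E'
from h import *
d=viewer.capture("scene"); cv2.imwrite("pics/i.png",cv2.resize(d["color"][170:310,290:450],None,fx=4,fy=4))
E
```

```text
turn [ 0. -0.  0.] shift cm [22.68 -0.08 -5.41] pos [ 0.4948 -0.3404  0.0208] F [-0.8  2.   4.5] open 0.0003 t 10.5167 tgt [ 0.5677 -0.1256]
```

View pics/i.png

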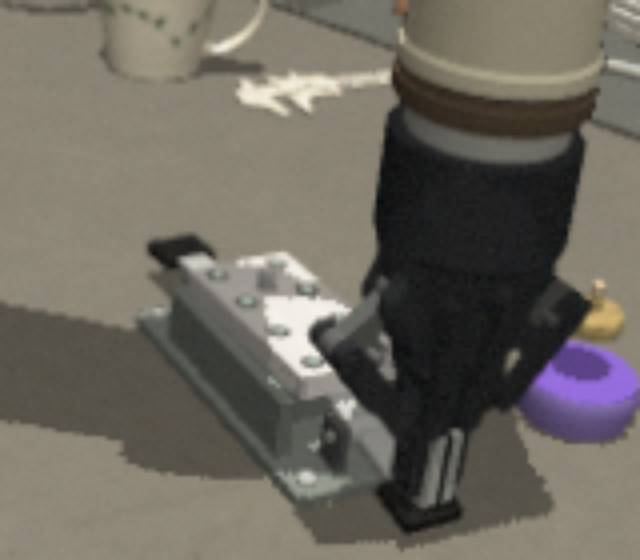

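{"op": "drive_tool", "data": {
  "series": [
    [[0,0,0,0,0,-4,0],[0,0,0,4,0,-5.8,0],[0,0,0,8,0,-5.8,0],[0,0,0,12,0,-5.8,0],[0,0,0,16,0,-5.8,0],[0,0,0,20,-0.1,-5.5,0],[0,0,0,22.5,-0.1,-4.5,0],[0,0,0,22.7,-0.1,-3.5,0]]
  ]
}}

```text
time_s: 11.23
ee_pos: [0.5692, -0.1216, 0.056]
tool_rot: [0.813, 0.583, 0.001, 0.001]
force: [-0.8, -0.1, -1.1]
opening: 0.0001
```

{"op": "drive_tool", "data": {
  "series": [
    [[0,0,0,0,0,0,0],[0,0,0,0,0,0,0]]
  ]
}}

```text
time_s: 11.4
ee_pos: [0.5669, -0.1261, 0.0551]
tool_rot: [0.814, 0.581, -0.0, -0.0]
force: [-0.8, 0.3, 0.0]
opening: -0.0003
```

```bash
python3 to.py j 0 114 19
```

```text
turn [-0.001  0.     0.   ] shift cm [0.17 0.06 3.61] pos [ 0.5669 -0.1261  0.0551] F [-0.8  0.3  0. ] open -0.0003 t 11.4 tgt [ 0.568  -0.1247]
```

{"op": "drive_tool", "data": {
  "series": [
    [[0,0,0,0.1,0.1,1.2,0],[0,0,0,0.1,0.1,2.2,0],[0,0,0,0.1,0.1,2.6,0],[0,0,0,0.1,0.1,3,0],[0,0,0,0.1,0.1,3.3,0],[0,0,0,0.1,0.1,3.5,0],[0,0,0,0.1,0.1,3.6,0],[0,0,0,0.1,0.1,3.7,0]]
  ]
}}

```text
time_s: 12.07
ee_pos: [0.5686, -0.1257, 0.0192]
tool_rot: [0.814, 0.581, -0.0, 0.0]
force: [-3.4, -0.6, 4.6]
opening: 0.0001
```

{"op": "drive_tool", "data": {
  "series": [
    [[0,0,0,0,0,0.1,0],[0,0,0,0,0,0.2,0],[0,0,0,0,0,0.2,0]]
  ]
}}

```text
time_s: 12.32
ee_pos: [0.5689, -0.1257, 0.0175]
tool_rot: [0.814, 0.581, -0.0, 0.0]
force: [-2.6, -0.1, 5.0]
opening: -0.0002
```

{"op": "drive_tool", "data": {
  "series": [
    [[0,0,0,0,0,0.1,0],[0,0,0,0,0,0.2,0],[0,0,0,0,0,0.3,0],[0,0,0,0,0,0.3,0]]
  ]
}}

```text
time_s: 12.65
ee_pos: [0.5692, -0.1259, 0.0169]
tool_rot: [0.814, 0.581, -0.0, 0.0]
force: [-9.9, 1.6, 21.9]
opening: -0.0003
```

```bash
python3 to.py j 0 -114 75; python3 - <<'E'
from h import *
d=viewer.capture("scene"); cv2.imwrite("pics/j.png",cv2.resize(d["color"][170:310,290:450],None,fx=4,fy=4))
E
```

```text
turn [-0.     0.001  0.   ] shift cm [-22.73  -0.15  -5.79] pos [ 0.5692 -0.1259  0.0169] F [-9.9  1.6 21.9] open -0.0003 t 12.65 tgt [ 0.494  -0.3403]
```

View pics/j.png

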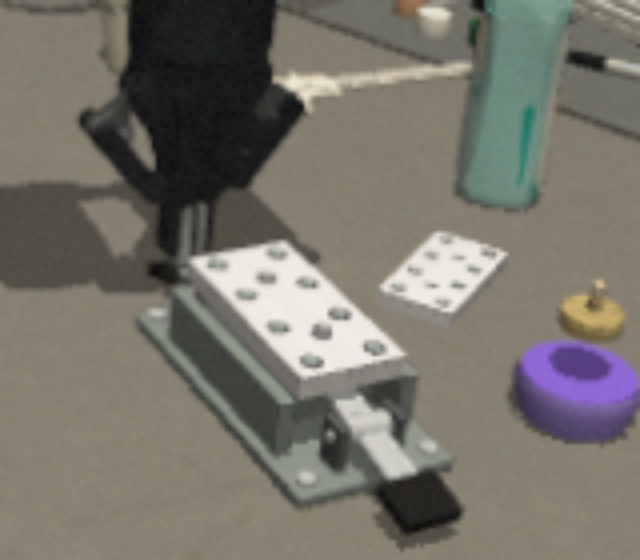

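{"op": "drive_tool", "data": {
  "series": [
    [[0,0,0,0,0,-4,0],[0,0,0,-3.5,0,-6.3,0],[0,0,0,-7.5,0,-6.3,0],[0,0,0,-11.5,0,-6.3,0],[0,0,0,-15.5,0,-6.3,0],[0,0,0,-19.5,-0.1,-6,0],[0,0,0,-22.5,-0.1,-5,0],[0,0,0,-22.7,-0.1,-4,0]]
  ]
}}

```text
time_s: 13.37
ee_pos: [0.4928, -0.3457, 0.0547]
tool_rot: [0.815, 0.579, -0.0, 0.003]
force: [0.5, -0.1, -0.4]
opening: -0.0003
```

{"op": "drive_tool", "data": {
  "series": [
    [[0,0,0,0,0,0,0],[0,0,0,0,0,0,0]]
  ]
}}

```text
time_s: 13.53
ee_pos: [0.4935, -0.3385, 0.0528]
tool_rot: [0.814, 0.581, 0.0, -0.001]
force: [1.0, 0.4, -0.5]
opening: 0.0001
```

```bash
python3 to.py j 0 -114 17
```

```text
turn [-0.002 -0.002 -0.001] shift cm [-0.16  0.11  3.58] pos [ 0.4935 -0.3385  0.0528] F [ 1.   0.4 -0.5] open 0.0001 t 13.5333 tgt [ 0.494  -0.3403]
```

{"op": "drive_tool", "data": {
  "series": [
    [[0,0,0,-0.1,0.1,1.2,0],[0,0,0,-0.1,0.1,2.2,0],[0,0,0,-0.1,0.1,2.7,0],[0,0,0,-0.1,0.1,3,0],[0,0,0,-0.1,0.1,3.3,0],[0,0,0,-0.1,0.1,3.5,0],[0,0,0,-0.1,0.1,3.6,0],[0,0,0,-0.1,0.1,3.7,0]]
  ]
}}

```text
time_s: 14.2
ee_pos: [0.495, -0.3408, 0.0174]
tool_rot: [0.814, 0.581, 0.0, 0.0]
force: [-1.1, 2.1, 5.3]
opening: -0.0
```

{"op": "drive_tool", "data": {
  "series": [
    [[0,0,0,0,0,0.1,0],[0,0,0,0,0,0.2,0],[0,0,0,0,0,0.2,0]]
  ]
}}

```text
time_s: 14.45
ee_pos: [0.4952, -0.3411, 0.0161]
tool_rot: [0.814, 0.581, 0.0, 0.001]
force: [-1.4, 2.6, 7.8]
opening: 0.0002
```

{"op": "drive_tool", "data": {
  "series": [
    [[0,0,0,0,0,0.1,0],[0,0,0,0,0,0.2,0],[0,0,0,0,0,0.2,0]]
  ]
}}

```text
time_s: 14.7
ee_pos: [0.4954, -0.3412, 0.0157]
tool_rot: [0.814, 0.581, 0.0, 0.0]
force: [-5.5, 6.1, 18.7]
opening: 0.0002
```

{"op": "drive_tool", "data": {
  "series": [
    [[0,0,0,0,0,-4,0],[0,0,0,2,0,-8,2],[0,0,0,6,0,-11,8.5],[0,0,0,10,0,-13,8.5],[0,0,0,11.4,0,-13,8.5],[0,0,0,11.4,0,-13,8.5],[0,0,0,11.4,0,-13,8.5]]
  ]
}}

```text
time_s: 15.28
ee_pos: [0.5324, -0.2323, 0.1435]
tool_rot: [0.813, 0.582, 0.0, 0.001]
force: [0.2, -1.4, 0.3]
opening: 0.0719
```

```bash
python3 to.py j 0 0 75; python3 - <<'E'
from h import *
d=viewer.capture("scene"); cv2.imwrite("pics/k.png",cv2.resize(d["color"][150:310,290:450],None,fx=3.7,fy=3.7))
w=viewer.capture("wrist"); cv2.imwrite("pics/kw.png",w["color"])
E
```

```text
turn [0.002 0.001 0.002] shift cm [-0.06 -0.14  6.85] pos [ 0.5324 -0.2323  0.1435] F [ 0.2 -1.4  0.3] open 0.0719 t 15.2833 tgt [ 0.531  -0.2325]
```

View pics/k.png

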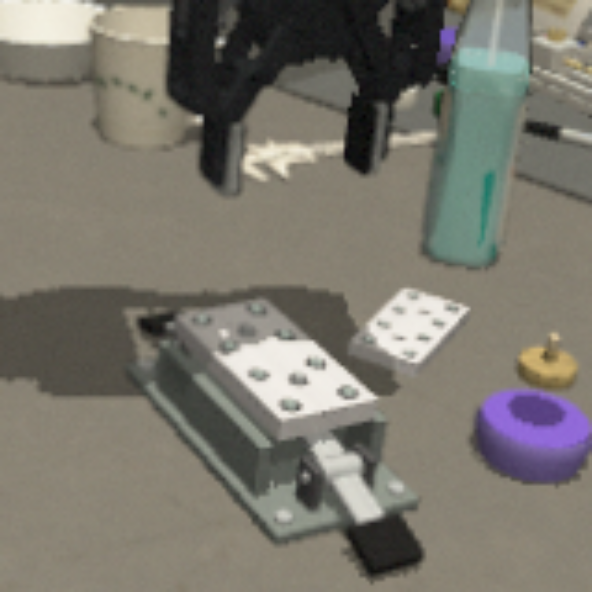

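View pics/kw.png

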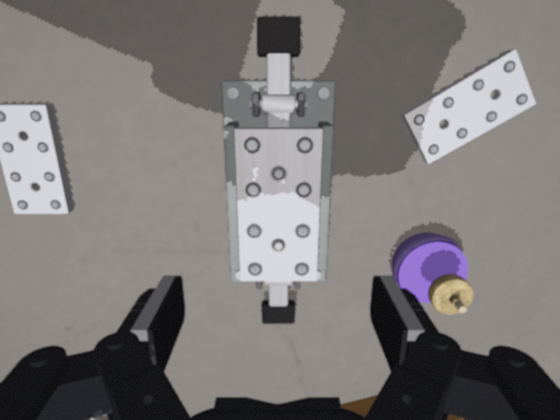

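```bash
python3 - <<'E'
from h import *
w=viewer.capture("wrist"); cv2.imwrite("pics/kw2.png",cv2.resize(w["color"][90:330,180:380],None,fx=2.5,fy=2.5)); 
P=np.array([at(w,p,.052)[:2] for p in [(235,127),(323,127),(325,282),(232,282)]])
print(P.round(4),P.mean(0).round(4)); v=(P[0]+P[1]-P[2]-P[3])/2; print(np.linalg.norm(v),np.arctan2(v[1],v[0])-np.pi/2, np.linalg.norm(P[0]-P[1]),manip.state()["ee_pos"])
E
python3 to.py j 0 0 75
```

```text
[[ 0.5236 -0.1705]
 [ 0.5763 -0.1886]
 [ 0.5457 -0.2967]
 [ 0.481  -0.2744]] [ 0.5317 -0.2325]
0.1121394604495585 -0.3327258385046996 0.05577773828629012 [ 0.53095677 -0.23367103  0.14187421]
turn [-0.001  0.    -0.001] shift cm [ 0.11 -0.03  6.69] pos [ 0.531  -0.2337  0.1419] F [0.3 0.1 0.1] open 0.0848 t 15.4333 tgt [ 0.531  -0.2325]
```

View pics/kw2.png

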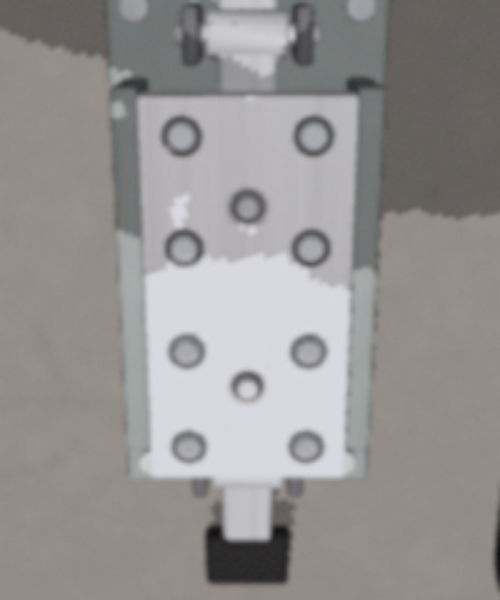

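{"op": "drive_tool", "data": {
  "series": [
    [[0,0,0,0.1,0,3,8.5],[0,0,0,0.1,0,6,8.5],[0,0,0,0.1,0,8.5,8.5],[0,0,0,0.1,0,9.6,8.5],[0,0,0,0.1,0,10.1,8.5],[0,0,0,0.1,0,10.1,8.5]]
  ]
}}

```text
time_s: 15.93
ee_pos: [0.5311, -0.2322, 0.0407]
tool_rot: [0.814, 0.581, -0.0, -0.001]
force: [0.8, 0.7, -0.1]
opening: 0.0848
```

```bash
python3 to.py j 0 0 39; python3 - <<'E'
from h import *
d=viewer.capture("scene"); cv2.imwrite("pics/l.png",cv2.resize(d["color"][150:310,290:450],None,fx=3.7,fy=3.7))
E
```

```text
turn [-0.002 -0.001 -0.001] shift cm [-0.03 -0.    0.17] pos [ 0.5311 -0.2322  0.0407] F [ 0.8  0.7 -0.1] open 0.0848 t 15.9333 tgt [ 0.531  -0.2325]
```

View pics/l.png

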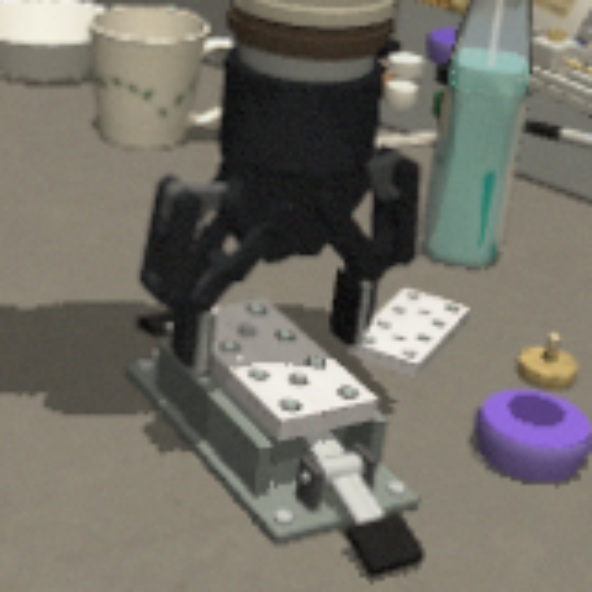

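{"op": "drive_tool", "data": {
  "series": [
    [[0,0,0,0,0,0.3,7.5],[0,0,0,0,0,0.4,6.5],[0,0,0,0,0,0.4,5.9],[0,0,0,0,0,0.4,5.3],[0,0,0,0,0,0.4,5],[0,0,0,0,0,0.4,5],[0,0,0,0,0,0.4,5]]
  ],
  "newtons": 60
}}

```text
time_s: 16.57
ee_pos: [0.5325, -0.2323, 0.0391]
tool_rot: [0.814, 0.581, 0.0, 0.001]
force: [-1.7, 0.7, 6.4]
opening: 0.0546
```

```bash
python3 to.py j 0 0 39; python3 - <<'E'
from h import *
d=viewer.capture("scene"); cv2.imwrite("pics/m.png",cv2.resize(d["color"][190:310,310:430],None,fx=4.9,fy=4.9))
E
```

```text
turn [0.001 0.001 0.   ] shift cm [-0.07 -0.14  0.01] pos [ 0.5325 -0.2323  0.0391] F [-1.7  0.7  6.4] open 0.0546 t 16.5667 tgt [ 0.531  -0.2325]
```

View pics/m.png

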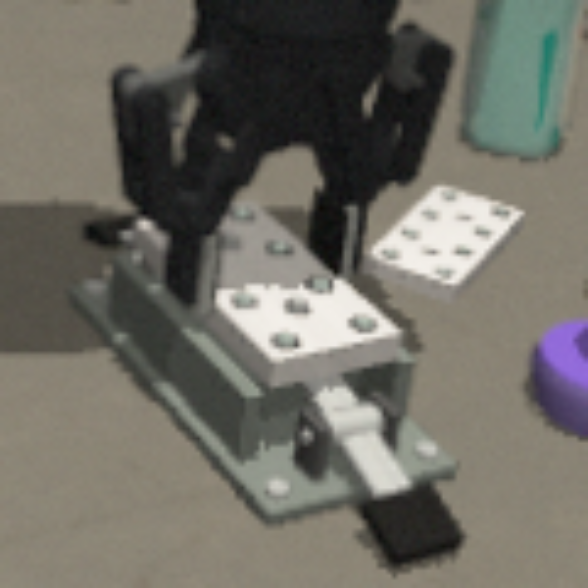

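{"op": "drive_tool", "data": {
  "series": [
    [[0,0,0,0,0,-0.5,5],[0,0,0,0,0,-1,5],[0,0,0,0,0,-1.8,5],[0,0,0,0,0,-2.8,5],[0,0,0,0,0,-4,5],[0,0,0,0,0,-5.5,5],[0,0,0,0,0,-6.5,5],[0,0,0,0,0,-6.5,5]]
  ]
}}

```text
time_s: 17.28
ee_pos: [0.5337, -0.2332, 0.1065]
tool_rot: [0.814, 0.581, 0.001, 0.003]
force: [-0.2, -0.0, -2.9]
opening: 0.054
```

```bash
python3 to.py j 0 0 39; python3 - <<'E'
from h import *
d=viewer.capture("scene"); cv2.imwrite("pics/n.png",cv2.resize(d["color"][150:310,290:450],None,fx=3.7,fy=3.7))
w=viewer.capture("wrist"); cv2.imwrite("pics/nw.png",w["color"])
E
```

```text
turn [0.006 0.002 0.   ] shift cm [-0.01 -0.32  6.74] pos [ 0.5337 -0.2332  0.1065] F [-0.2 -0.  -2.9] open 0.054 t 17.2833 tgt [ 0.531  -0.2325]
```

View pics/n.png

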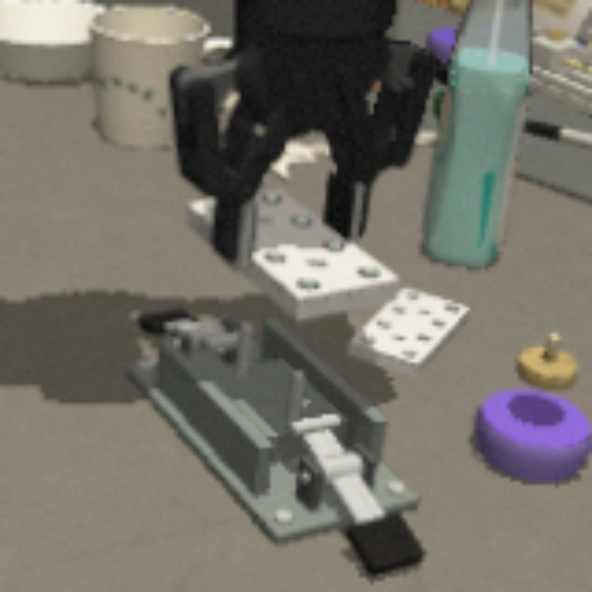

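View pics/nw.png

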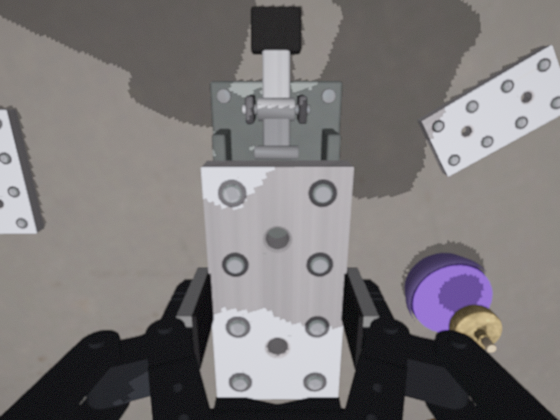

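```bash
python3 to.py .4725 .174 .15 -1.243
```

```text
turn [ 0.001 -0.     0.912] shift cm [ 36.47 -18.84  -4.69] pos [ 0.5322 -0.2322  0.1034] F [-0.3  0.7 -3.1] open 0.0538 t 17.3833 tgt [0.4725 0.174 ]
```

{"op": "drive_tool", "data": {
  "series": [
    [[0,0,0,0,0,-2,5],[0,0,0,1,-0.5,-4,5],[0,0,0.05,3,-1.5,-5.5,5],[0,0,0.12,5.5,-2.8,-6,5],[0,0,0.2,8.5,-4.4,-6,5],[0,0,0.28,11.5,-6,-6,5],[0,0,0.36,14.5,-7.5,-6,5],[0,0,0.44,17.5,-9,-6,5]]
  ]
}}

```text
time_s: 18.05
ee_pos: [0.5024, -0.0355, 0.1617]
tool_rot: [0.922, 0.387, -0.001, -0.001]
force: [-0.0, 0.6, -2.5]
opening: 0.0541
```

```bash
python3 to.py .4725 .174 .15 -1.243
```

```text
turn [-0.002  0.001  0.468] shift cm [ 12.87 -16.8    1.19] pos [ 0.5024 -0.0355  0.1617] F [-0.   0.6 -2.5] open 0.0541 t 18.05 tgt [0.4725 0.174 ]
```

{"op": "drive_tool", "data": {
  "series": [
    [[0,0,0.08,2,-2.6,0,5],[0,0,0.16,4,-5.2,0,5],[0,0,0.24,6,-7.8,0,5],[0,0,0.32,8,-10.4,0,5],[0,0,0.4,10,-13,0,5],[0,0,0.46,11.5,-15,0,5],[0,0,0.47,12.5,-16.4,0.5,5],[0,0,0.47,12.9,-16.8,1,5]]
  ]
}}

```text
time_s: 18.72
ee_pos: [0.4717, 0.1747, 0.1518]
tool_rot: [0.986, 0.165, -0.001, -0.0]
force: [1.1, 0.9, -3.4]
opening: 0.0541
```

{"op": "drive_tool", "data": {
  "series": [
    [[0,0,0,0,0,0,5],[0,0,0,0,0,0,5],[0,0,0,0,0,0,5]]
  ]
}}

```text
time_s: 18.97
ee_pos: [0.4732, 0.1714, 0.1525]
tool_rot: [0.987, 0.164, -0.0, 0.0]
force: [0.7, -0.7, -1.9]
opening: 0.0539
```

```bash
python3 to.py .4725 .174 .15 -1.243; python3 - <<'E'
from h import *
d=viewer.capture("scene"); cv2.imwrite("pics/o.png",cv2.resize(d["color"][110:260,150:350],None,fx=3.7,fy=3.7))
w=viewer.capture("wrist"); cv2.imwrite("pics/ow.png",w["color"])
w=viewer.capture("top"); cv2.imwrite("pics/ot.png",cv2.resize(w["color"][150:310,130:310],None,fx=3.7,fy=3.7))
E
```

```text
turn [0.    0.001 0.001] shift cm [ 0.02 -0.27  0.25] pos [0.4732 0.1714 0.1525] F [ 0.7 -0.7 -1.9] open 0.0539 t 18.9667 tgt [0.4725 0.174 ]
```

View pics/o.png

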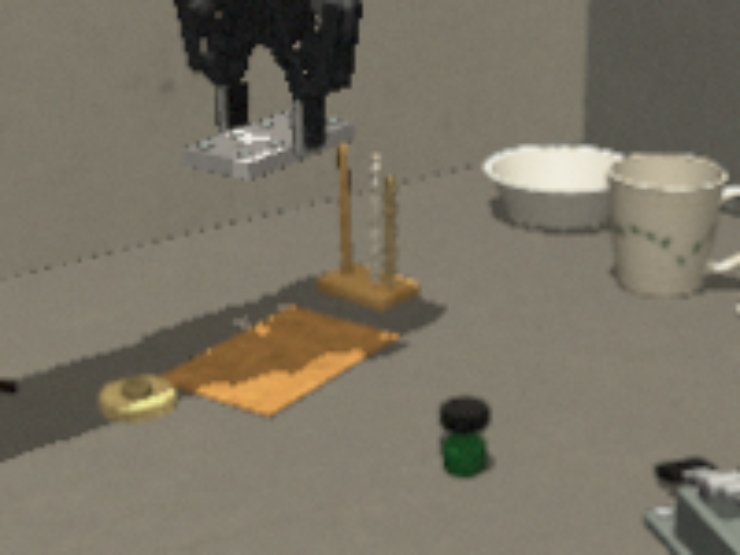

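View pics/ow.png

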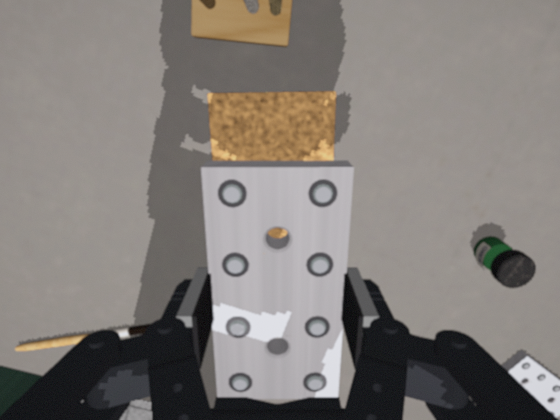

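View pics/ot.png

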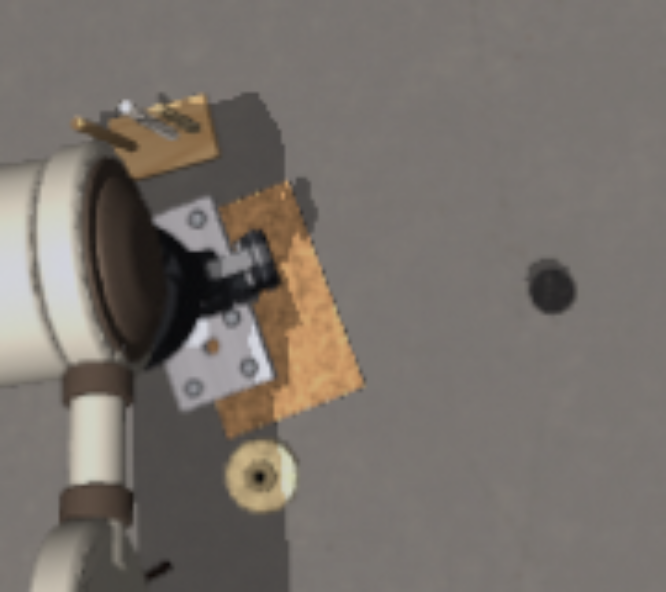

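```bash
python3 - <<'E'
from h import *
d=viewer.capture("top")
C=[(203,229),(108,266),(161,408),(255,373)]
P=np.array([at(d,(a/2.58+130-.3,b/2.58+110-.3),.003)[:2] for a,b in C]);print(P.round(4),P.mean(0).round(4))
v=(P[0]+P[1]-P[2]-P[3])/2;print(np.linalg.norm(v),np.degrees(np.arctan2(v[1],v[0])))
e=viewer.capture("scene")
C=[(181,163),(253,184),(163,238),(93,214)]
Q=np.array([at(e,(a/2.6+160-.3,b/2.6+130-.3),.003)[:2] for a,b in C]);print(Q.round(4),Q.mean(0).round(4))
w=viewer.capture("wrist")
F=np.array([at(w,p,.003)[:2] for p in [(210,93),(335,93)]]);print(F.round(4)); u=F[1]-F[0];n=np.array([-u[1],u[0]])/np.linalg.norm(u)
print(np.linalg.norm(u),np.degrees(np.arctan2(n[1],n[0])),F.mean(0)-n*.075)
E
```

```text
[[0.5591 0.1504]
 [0.5258 0.2456]
 [0.3862 0.1945]
 [0.418  0.1018]] [0.4723 0.1731]
0.14891483146040654 19.570802759242923
[[0.5296 0.2415]
 [0.5585 0.1491]
 [0.4218 0.1022]
 [0.3948 0.1874]] [0.4762 0.1701]
[[0.5279 0.2455]
 [0.5591 0.154 ]]
0.09666148121939167 18.846683168785628 [0.47255146 0.17551037]
```

{"op": "drive_tool", "data": {
  "series": [
    [[0,0,0,0,-0.1,2.5,5],[0,0,0,0,-0.1,5,5],[0,0,0,0,-0.1,7.5,5],[0,0,0,0,-0.1,9.5,5],[0,0,0,0,-0.1,11.2,5],[0,0,0,0,-0.1,12.5,5],[0,0,0,0,-0.1,13.3,5],[0,0,0,0,-0.1,13.7,5]]
  ]
}}

```text
time_s: 19.93
ee_pos: [0.4722, 0.1731, 0.0148]
tool_rot: [0.986, 0.164, -0.001, -0.0]
force: [-0.4, -0.1, -3.2]
opening: 0.054
```

{"op": "drive_tool", "data": {
  "series": [
    [[0,0,0,0,0,0.2,5],[0,0,0,0,0,0.3,5],[0,0,0,0,0,0.4,5]]
  ]
}}

```text
time_s: 20.18
ee_pos: [0.4737, 0.1734, 0.0126]
tool_rot: [0.986, 0.164, 0.001, 0.0]
force: [1.2, -1.3, -3.7]
opening: 0.0546
```

```bash
python3 to.py .473 .173 .004 -1.237; python3 - <<'E'
from h import *
d=viewer.capture("scene"); cv2.imwrite("pics/p.png",cv2.resize(d["color"][110:260,150:350],None,fx=3.7,fy=3.7))
E
```

```text
turn [ 0.    -0.002 -0.004] shift cm [-0.08  0.02  0.86] pos [0.4737 0.1734 0.0126] F [ 1.2 -1.3 -3.7] open 0.0546 t 20.1833 tgt [0.473 0.173]
```

View pics/p.png

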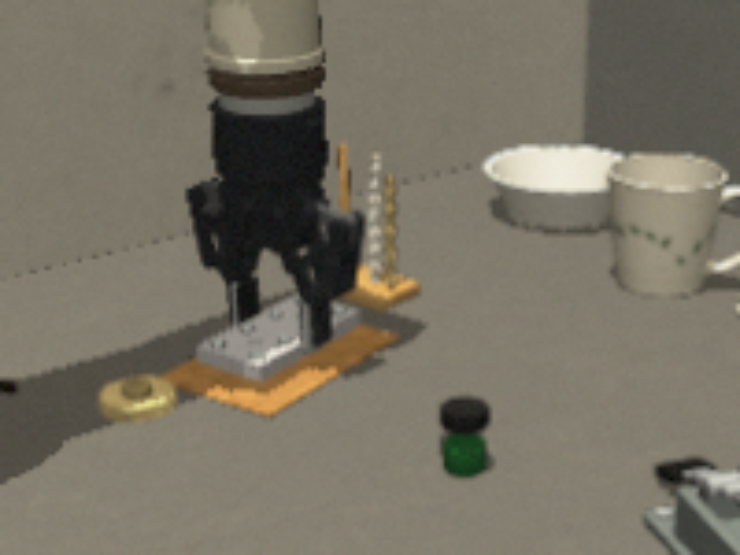

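{"op": "drive_tool", "data": {
  "series": [
    [[0,0,0,-0.05,0,0.15,5],[0,0,0,-0.05,0,0.3,5],[0,0,0,-0.05,0,0.45,5],[0,0,0,-0.05,0,0.6,5],[0,0,0,-0.05,0,0.7,5],[0,0,0,-0.05,0,0.7,5]]
  ]
}}

```text
time_s: 20.73
ee_pos: [0.472, 0.1732, 0.0045]
tool_rot: [0.986, 0.164, -0.0, -0.0]
force: [-0.0, -0.2, -2.3]
opening: 0.054
```

{"op": "drive_tool", "data": {
  "series": [
    [[0,0,0,0,0,0.1,5],[0,0,0,0,0,0.2,5],[0,0,0,0,0,0.2,5]]
  ]
}}

```text
time_s: 20.98
ee_pos: [0.4722, 0.1732, 0.0026]
tool_rot: [0.986, 0.164, -0.0, -0.0]
force: [0.4, -0.5, -2.7]
opening: 0.0539
```

{"op": "drive_tool", "data": {
  "series": [
    [[0,0,0,0,0,0.1,5],[0,0,0,0,0,0.2,5],[0,0,0,0,0,0.2,5]]
  ]
}}

```text
time_s: 21.23
ee_pos: [0.4724, 0.1732, 0.0021]
tool_rot: [0.986, 0.164, -0.0, 0.0]
force: [-5.7, -0.8, 11.0]
opening: 0.054
```

Contact is made: the force reads +11 N where it was −3 N hanging. I'll relieve it slightly, then open.

{"op": "drive_tool", "data": {
  "series": [
    [[0,0,0,0,0,-0.1,5],[0,0,0,0,0,-0.1,5.6],[0,0,0,0,0,-0.1,6.2],[0,0,0,0,0,-0.1,7.2],[0,0,0,0,0,-0.1,8.5],[0,0,0,0,0,-0.1,8.5],[0,0,0,0,0,-0.1,8.5]]
  ]
}}

```text
time_s: 21.82
ee_pos: [0.4725, 0.1732, 0.0018]
tool_rot: [0.986, 0.164, 0.0, -0.0]
force: [-0.3, -0.4, 0.5]
opening: 0.0853
```

{"op": "drive_tool", "data": {
  "series": [
    [[0,0,0,0,0,-1,8.5],[0,0,0,0,0,-3,8.5],[0,0,0,0,0,-6,8.5],[0,0,0,0,0,-10,8.5],[0,0,0,0,0,-14,8.5],[0,0,0,0,0,-18,8.5],[0,0,0,0,0,-20,8.5],[0,0,0,0,0,-20,8.5]]
  ]
}}

```text
time_s: 22.48
ee_pos: [0.4759, 0.1737, 0.2091]
tool_rot: [0.986, 0.164, 0.006, 0.0]
force: [0.3, -0.5, 1.8]
opening: 0.0851
```

```bash
python3 to.py .473 .173 .2 -1.237; python3 - <<'E'
from h import *
d=viewer.capture("scene"); cv2.imwrite("pics/q.png",cv2.resize(d["color"][110:260,150:350],None,fx=3.7,fy=3.7))
w=viewer.capture("wrist"); cv2.imwrite("pics/qw.png",w["color"])
E
```

```text
turn [ 0.003 -0.012 -0.004] shift cm [-0.31 -0.03  0.9 ] pos [0.4759 0.1737 0.2091] F [ 0.3 -0.5  1.8] open 0.0851 t 22.4833 tgt [0.473 0.173]
```

View pics/q.png

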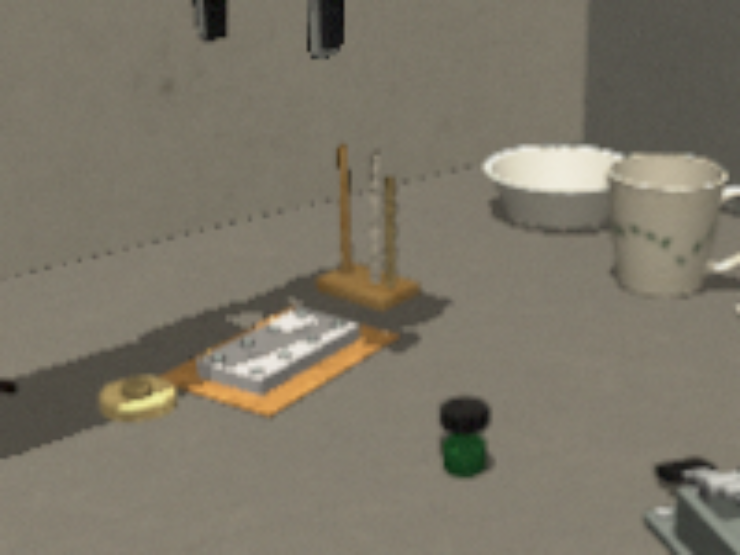

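View pics/qw.png

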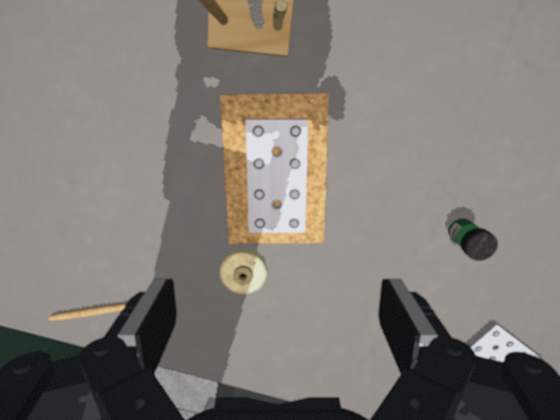

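```bash
python3 - <<'E'
from h import *
w=viewer.capture("wrist")
def f(C,z):
    P=np.array([at(w,p,z)[:2] for p in C]);v=P[0]+P[1]-P[2]-P[3];return P.mean(0).round(4),np.degrees(np.arctan2(v[1],v[0])).round(2)
print(f([(222,95),(328,95),(325,242),(229,243)],.003),f([(246,120),(308,120),(306,233),(248,233)],.015))
s=manip.state();print(s["force"],s["joint_velocities"].round(3))
print(manip.hand_in())
E
```

```text
(array([0.4717, 0.1742]), np.float64(19.6)) (array([0.4696, 0.1725]), np.float64(18.9))
[ 0.15190421 -0.5831     -0.84842217] [-0.001  0.024  0.027  0.    -0.002 -0.   ]
the job is handed in; nothing more can be done
None
```

The nest plate is on the cork mat, right way up and released. I handed the job in at about 22.6 s of the 61 s allowed.

- **Levers:** I pressed them alternately in six small steps. I estimate the lead stayed near 0.2 rad or less. Each ended on a clear stop, with the force jumping to about 20 N, and the pictures showed the plate raised and level.
- **Lift and placing:** I gripped the plate by its long edges and lifted it straight up off the pins. On the mat I lowered it in millimetre steps until it touched, at about 11 N, then opened the fingers and backed off.
- **Last checks:** In the wrist picture the plate centre is about 3 mm from the mat centre and its long side about 0.7° from the mat's. The gripper is clear, about 0.2 m above. In the last views the stand, gear and jar look unmoved. The lamp was not in those views, but in the last picture showing it, just after the lift, it looked unmoved.
- **Disagreements:** The top, scene and wrist cameras differed by up to 5 mm on the mat centre and 1.5° on its angle. That is well inside the tolerance. No check failed.

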